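# Clamp a re-glued power brick in the bonding clamp

## Robot

A 6-joint arm with a two-finger parallel gripper is mounted at the origin on a cart in front of the work surface, level with it; the furniture and walls round the work are solid. World frame = base frame: x ahead of the robot, y to its left, z up, the work surface at z = 0. Lengths are in mm, angles in rad, forces in N, time in s.
With the tool pointing down it reaches from about 350 to 975 mm from the base axis. Payload 7.1 kg.
Tool frame: the origin (TCP) lies midway between the tips of the shut fingers; the grasp point (between the pads) lies 19 mm behind it (ctrl.grasp_offset is the distance from the TCP to the grasp point, in mm); z points along the fingers, y is the line along which they close (so a half turn about z gives the same grasp; the last joint's range is limited). The gripper opens to 88 mm and grips with 3 to 60 N. Pads are 20 mm wide; open, the fingers measure 115 mm over their backs; the gripper's body (75 mm by 178 mm) begins 61 mm behind the grasp point.
Start: joints at [1.11, 0.423, 1.63, -0, 1.089, -0.019], TCP at [267.197, 564.987, 222.675] pointing down, gripper open.
Joint ranges: [-3, 3], [-0.9, 2.11], [0.09, 2.58], [-1.31, 4.45], [0.11, 2.69], [-2.54, 2.54]. Speed limits (rad/s): [2.39, 2.39, 3.01, 3.14, 3.14, 3.14].

## Interface

Orientations are given as a rotation vector (axis times angle).
In Python, from workcell import ctrl gives the robot as it stands. The module is installed in compiled form; this text tells all that it offers.
- The arm moves only by the tool servo_tool, never from a script. Its argument "rows" is a list of rows, each a list of 7 numbers: the turn, a rotation vector about the tool's x, y, z as a fraction of full scale, then the shift along the tool's x, y, z as a fraction of full scale, then the finger opening in mm, from 0 to 87.8. A call has 1 to 10 rows; each row is the pose to reach, as a shift and turn from the pose commanded when the call began, along the tool's axes at that moment; what a row does not reach only later rows make up. Full scale, the value 1, is 20 cm for a shift and 1.5 rad for a turn. A row lasts 1/8 s, in which the tool goes at most 62.5 mm and 10.7 degrees, less where a joint would pass 70% of its speed; a pose out of reach is approached as far as the arm can. A call with a number of a shift or a turn outside -1 to 1 is refused whole. A call with a gripper value outside its range is refused whole. The fingers move at their own pace and stop on an object; the grip force is fixed at half the most. Time passes only in rows, so rows that repeat a pose let the fingers close. It gives the time, the measured TCP pose, the force, the opening and the grip force at its end, in the units of the state.
- ctrl.get_obs(): the state, without advancing time (a new reading comes with each control period).
- ctrl.get_image(name): name is "scene" or "top" or "wrist"; returns (picture, depth): 384x512x3 uint8, red, green, blue; 384x512 float32, mm along the optical axis (not along the pixel's ray), 0 where there is no reading.
- ctrl.camera_info(name): a dict with "intrinsics" (3x3 intrinsics, pixels), "R" (3x3) and "t" (3): a world point X has camera coordinates R X + t. Camera axes: x right, y down, z forward; pixel columns grow to the right and rows downward; lengths in mm; the calibration is good to about 2 mm. The wrist camera is an equidistant fisheye: a pixel r from the principal point sees the ray r / f radians off the axis. A picture is of the moment at which its call begins: read the wrist's pose just before it. camera_info takes no time and is no camera call; for the wrist camera it gives the pose at the moment of the call.
- ctrl.close_job(): hands the job in; it is judged then, once.
The state is a dict: "t": time; "qpos": joint angles; "qvel": joint speeds; "joint_torque": joint torques, N m; "ee_pos": TCP position; "orientation": TCP orientation; "ft_force": force on the tool from outside, world axes, zero at the start; "moment": the same for the moment, N m; "width": finger opening in mm; "grasp_force": force on a finger pad.
Only numpy, scipy, OpenCV 4.12 (cv2) and the standard library are available. Lean on these libraries where they do the work, as an engineer would, in place of code of your own. Each camera call takes 0.05 s, during which the arm holds its last target. There are 200 camera calls.

## Task

The white power brick has just been re-glued and must set under pressure: turn the carousel until the brick stands in the open window of the dust cover, then lift it out and lay it flat in the nest of the blue bonding clamp. Swing the clamp's strap over it until the hook is fully home round the stud under the raised T-knob. Then start the knob as one starts any thread: turn it back, anticlockwise, until it drops with a click off the thread's end (it falls by itself if you do not hold it up), and only then turn it forward, clockwise, tight to its stop, leaving the other repairs on the carousel and the glue pen standing where it is.

Things in the scene. Friction and masses are not known exactly. Their poses are not given: they have to be found in the camera images.
- adapter_center (a point): white power brick, a loose block with rounded edges, 34 (own x) x 58 (own y) x 26 mm, about 90 g; this point is its centre. It lies flat on the carousel, 55 mm from the axis, long axis within 35 degrees of radial, left or right of the window and partly under the cover. Only 4 mm high ribs and rim stand beside it
- window (a point): middle of the open window of the carousel's dust cover, 55 mm from the carousel's axis, towards the robot; x points to the axis. The brick faces the arm when its centre is within 20 mm of here in plan. The clear flat cover (52 to 55 mm above the desk, bolt heads to 58) hides the platter except 60 degrees either side of here. The fixed stand is a black disc 212 mm across
- carousel_handle (a point): middle of the black bar handle on the carousel's axis: 38 mm long (own x), 12 mm thick (own y), from 61.5 to 79.5 mm above the desk. It turns the grey platter (192 mm across, top 16 mm, rim 20 mm above the desk) either way with light friction; the platter stays where it is left and carries what lies on it. A turn of 60 to 84 degrees is needed
- fob_center (a point): centre of the black oval key-fob reader, 34 x 70 x 18 mm, loose on the platter: bystander
- camera_center (a point): centre of the silver camera head, 56 x 66 x 26 mm, loose on the platter: bystander
- tin_center (a point): centre of the round screw tin, 51 mm across, 19 mm high, loose on the platter: bystander
- nest (a point): where the brick's centre comes to lie in the clamp, 13 mm above the nest floor, which is 10 mm above the desk; brick's y along this y, either way round. Lips 8 mm high at the four corners leave 3 mm play all round. The clamp is a fixed blue plate, 80 (x) x 170 (y) x 9 mm; stud at y = -62 mm, strap pivot at y = +60 mm of this frame
- strap_pivot (a point): vertical axis on which the clamp's strap swings, 41 mm above the desk; axes as those of the nest
- strap_post (a point): middle of the strap's finger post, an upright black pin 12 mm thick, from 43.5 to 65.5 mm above the desk, 60 mm from the pivot; with the strap home it stands over the nest's centre. The strap is an aluminium bar 24 mm wide, 5 mm thick, its rubber pad 1.5 mm over the brick; its hooked end opens to the nest's +x side
- strap (a joint): swing of the strap, rad: 0 = fully home, hook round the stud (a stop); it starts open at 1.35 to 1.7, pointing to the nest's -x side, and closes anticlockwise seen from above. Light friction (0.04 N m): it stays where it is left; it is sprung and gives a few mm downward
- knob_grip (a point): middle of the T-knob's black bar: 42 mm long (own x, white mark at +x), 12 mm thick (own y), 18 mm high, on a round hub about 30 mm wide with a 36 mm flange 18 mm below the bar. Raised, this point is 78.4 mm above the desk, on the stud's axis. The knob is captive; spring and weight press it down with about 4 N, so it drops only if straddled loosely or pressed, not if held up
- knob (a joint): turn of the T-knob, rad, growing anticlockwise seen from above. Starts at -1.2 to -0.5, its lugs riding on the thread's flat end. Turned back past about -0.05 it drops 6.5 mm into the thread starts; a stop follows at +0.27. Once dropped it engages when turned forward: sinks 2.9 mm per rad, presses strap on brick from -1.15, stops at -1.42. Undropped, forward only meets that stop
- knob_height (a joint): height of the T-knob, m: 0 = raised, on the flat end of the thread; -0.0065 = just dropped into the thread starts; about -0.010 = tight
- glue_center (a point): centre of the yellow glue pen, 24 mm across, 138 mm high, standing loose on the desk beyond the clamp: bystander
There are look-alikes about, which are no part of the job. What is shaped like the part that bears adapter_center but brown is not meant.

How it is judged:
By the outcome, as a careful person would: the job done as asked, in the order asked, and still so for the second after the job is handed in, with the robot touching nothing.
It also fails if it takes over 72 s, if anything falls off the work surface, if the arm or the gripper's body presses on something with over 40 N, if the wrist force passes 120 N, or if a joint passes its speed limit or range.

## Working session

There is one attempt and no reset: what is moved stays moved. The work goes in short steps, Python scripts to look and compute and a tool call to move; the robot and the scene stay as the last step left them, time stands still between calls to the robot, and variables do not carry over. Pictures are saved under pics/ and viewed, at most 11 in all, crops included, and the job is handed in when it is done.

Besides the shell and the picture viewer there is one more tool, called in YAML: its name, and indented under it one key for each argument. servo_tool: Moves the arm, as the interface text tells. Its arguments: {"type":"object","properties":{"rows":{"type":"array","items":{"type":"array","items":{"type":"number"}}}},"required":["rows"]}

```bash
mkdir -p pics; cat > h.py <<'E'
import numpy as np, cv2
from scipy.spatial.transform import Rotation as Rn
from workcell import ctrl
def snap(n,f):
    ci=ctrl.camera_info(n); p,d=ctrl.get_image(n)
    cv2.imwrite(f'pics/{f}.png',cv2.cvtColor(p,cv2.COLOR_RGB2BGR)); np.savez(f'pics/{f}.npz',p=p,d=d,K=ci['intrinsics'],R=ci['R'],t=ci['t'],fish=(n=='wrist'))
def ray(f,u,v):
    z=np.load(f'pics/{f}.npz');K=np.array(z['K']);x=(u-K[0,2])/K[0,0];y=(v-K[1,2])/K[1,1]
    if z['fish']:
        r=np.hypot(x,y); s=np.tan(r)/r if r>1e-9 else 1; x*=s;y*=s
    return z,np.array([x,y,1.])
def atz(f,u,v,h):  # pixel to world at height h
    z,d=ray(f,u,v);R=z['R'];c=-R.T@z['t'];w=R.T@d
    return c+w*(h-c[2])/w[2]
def atd(f,u,v):
    z,d=ray(f,u,v);return z['R'].T@(d*z['d'][int(v),int(u)]-z['t'])
def crop(f,x0,y0,x1,y1,g,k):
    p=cv2.imread(f'pics/{f}.png')[y0:y1,x0:x1];cv2.imwrite(f'pics/{g}.png',cv2.resize(p,None,fx=k,fy=k,interpolation=cv2.INTER_CUBIC))
def obs():
    o=ctrl.get_obs();print({k:np.round(o[k],3) for k in('t','qpos','ee_pos','orientation','ft_force','width','grasp_force')});return o
E
python3 - <<'E'
from h import *
import numpy as np
snap('top','top0');snap('scene','sc0');o=obs()
a=cv2.imread('pics/top0.png');cv2.imwrite('pics/top0b.png',cv2.resize(a,(800,600),interpolation=cv2.INTER_CUBIC))
print(Rn.from_rotvec(o['orientation']).as_matrix().round(3), ctrl.grasp_offset)
E
```

```text
{'t': np.float64(0.1), 'qpos': array([ 1.11 ,  0.424,  1.631,  0.   ,  1.089, -0.019]), 'ee_pos': array([266.978, 564.559, 221.969]), 'orientation': array([-6.880e-01, -3.065e+00,  2.000e-03]), 'ft_force': array([ 0.178, -0.814, -0.109]), 'width': np.float64(87.722), 'grasp_force': np.float64(0.0)}
[[-0.904  0.428 -0.001]
 [ 0.428  0.904 -0.001]
 [ 0.    -0.001 -1.   ]] 18.700000000000003
```

View pics/top0b.png

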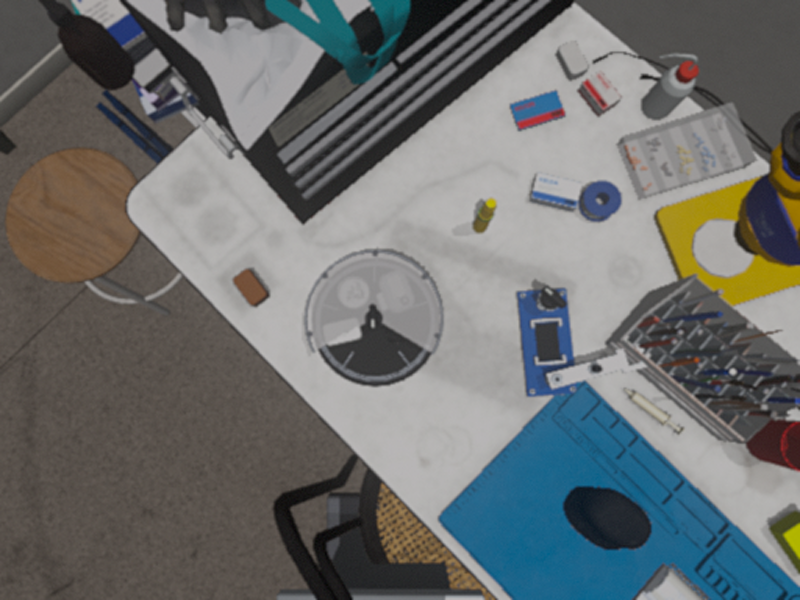

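View pics/sc0.png

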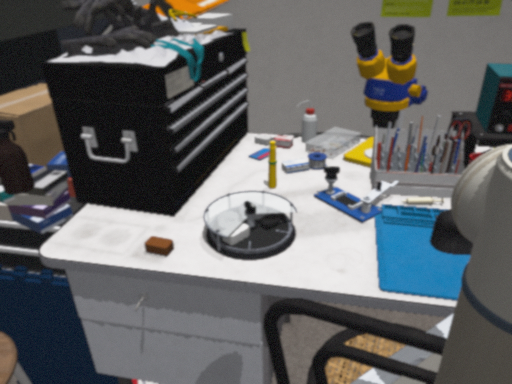

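The top view (800 px) shows the white block at (345,330), half under the cover. A brown look-alike lies on the desk at (250,287). The clamp is at (547,343), its strap is open at (590,370), the knob is at (548,295) and the glue pen at (484,215). The white block on the carousel fits the description, so I'll confirm it in an enlarged crop.

```bash
python3 - <<'E'
from h import *
crop('top0',185,150,415,265,'c1',3.47)
for n,(u,v,h) in dict(axis=(374,318,0)).items(): print(n,atd('top0',u*.64,v*.64))
z=np.load('pics/top0.npz');print(-z['R'].T@z['t'],z['R'].round(2),z['K'])
E
```

```text
axis [568.75685368   1.80125936  79.07437438]
[477.29465438 -53.47126391 935.35877668] [[-0.01 -1.   -0.03]
 [-0.99  0.01 -0.15]
 [ 0.15  0.03 -0.99]] [[365.81776533   0.         250.67843087]
 [  0.         365.81776533 186.60675583]
 [  0.           0.           1.        ]]
```

View pics/c1.png

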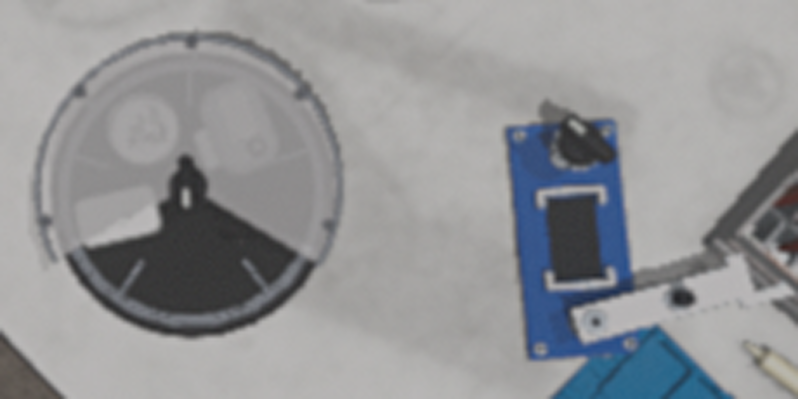

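The crop confirms the brick: a white rectangle at about (122,217), left of the window, with the tin at (143,127) and the camera head at (240,130) under the cover. The handle runs (185,160)–(187,207). The knob bar runs (568,120)–(608,160) with its white mark at upper left, the nest centre is at (576,238), the strap pivot at (595,321) and the post at (683,297).

```bash
python3 - <<'E'
from h import *
c=lambda u,v:(u/3.47+185,v/3.47+150)
for n,(u,v,h) in dict(brickc=(122,217,42),bcornL=(85,247,42),bcornR=(160,232,42),bTR=(155,188,42),bTL=(78,203,42),axisL=(38,185,20),axisR=(342,185,20),discbot=(190,336,10),disctop=(190,32,55),h1=(186,158,79),h2=(187,207,79),k1=(568,120,87),k2=(608,160,87),kmark=(577,126,87),nTL=(540,192,18),nTR=(606,190,18),nBL=(548,286,18),nBR=(613,280,18),pl1=(505,125,9),pl2=(615,120,9),pl3=(530,358,9),pl4=(634,350,9),pivot=(595,321,45),post=(683,296,65)).items():
    print(n,atz('top0',*c(u,v),h).round(0),atd('top0',*c(u,v)).round(0))
for n,(u,v) in dict(pentop=(490,203),penbase=(480,230),rack1=(625,345),rack2=(690,285),drv=(690,320),drv2=(650,335)).items(): print(n,atd('top0',u*.64,v*.64).round(0))
z=np.load('pics/top0.npz');d=z['d'];v,u=np.mgrid[0:384,0:512];K=z['K']
P=np.stack([(u-K[0,2])/K[0,0]*d,(v-K[1,2])/K[1,1]*d,d],-1)-z['t'];W=P@z['R']
m=(W[...,0]>440)&(W[...,0]<700)&(W[...,1]>-420)&(W[...,1]<-200)
for x in range(440,700,20): print(x,[int(np.max(W[...,2][m&(abs(W[...,0]-x)<10)&(abs(W[...,1]-y)<10)],initial=-1)) for y in range(-220,-420,-20)])
E
```

```text
brickc [551.  51.  42.] [550.  50.  53.]
bcornL [530.  77.  42.] [532.  81.  16.]
bcornR [540.  24.  42.] [542.  27.  17.]
bTR [571.  28.  42.] [570.  27.  51.]
bTL [561.  83.  42.] [477. -53. 935.]
axisL [577. 116.  20.] [573. 109.  55.]
axisR [ 575. -105.   20.] [ 571. -103.   54.]
discbot [467.   5.  10.] [467.   6.   6.]
disctop [681.   2.  55.] [694.   6.   0.]
h1 [588.   4.  79.] [587.   3.  82.]
h2 [554.   3.  79.] [554.   3.  82.]
k1 [ 610. -254.   87.] [ 610. -254.   87.]
k2 [ 582. -279.   87.] [ 582. -278.   89.]
kmark [ 606. -259.   87.] [ 605. -259.   90.]
nTL [ 568. -248.   18.] [ 568. -248.   18.]
nTR [ 569. -295.   18.] [ 570. -297.   11.]
nBL [ 501. -250.   18.] [ 501. -251.   16.]
nBR [ 505. -296.   18.] [ 505. -296.   18.]
pl1 [ 619. -226.    9.] [ 620. -228.    1.]
pl2 [ 622. -306.    9.] [ 623. -308.    1.]
pl3 [ 451. -237.    9.] [ 450. -238.    7.]
pl4 [ 456. -311.    9.] [ 456. -311.    8.]
pivot [ 476. -276.   45.] [ 476. -275.   48.]
post [ 493. -330.   65.] [ 493. -330.   65.]
pentop [ 727. -169.  139.]
penbase [ 718. -168.   21.]
rack1 [ 526. -376.   60.]
rack2 [ 608. -452.  118.]
drv [ 559. -454.  104.]
drv2 [ 542. -420.   46.]
440 [3, 3, 6, 8, 18, 9, 18, 17, 4, 20]
460 [4, 15, 47, 48, 17, 18, 21, 6, 9, 18]
480 [5, 12, 51, 52, 48, 65, 67, 45, 47, 26]
500 [3, 19, 20, 43, 46, 67, 66, 47, 47, 70]
520 [3, 19, 18, 14, 21, 10, 5, 46, 71, 167]
540 [8, 15, 14, 14, 14, 3, 3, 77, 82, 163]
560 [13, 21, 20, 21, 20, 4, 4, 3, 135, 145]
580 [12, 13, 87, 91, 19, 3, 6, 4, 4, 116]
600 [13, 86, 90, 89, 12, 4, 5, 4, 4, 4]
620 [11, 76, 88, 70, 14, 5, 5, 4, 4, 4]
640 [4, 5, 4, 4, 5, 3, 6, 4, 5, 4]
660 [4, 5, 4, 5, 4, 5, 5, 5, 5, 3]
680 [4, 4, 5, 4, 5, 5, 5, 3, 4, 6]
```

```bash
cat >> h.py <<'E'
def Rd(yaw): # tool down, tool y at world angle yaw (deg)
    a=np.radians(yaw);y=np.array([np.cos(a),np.sin(a),0]);z=np.array([0,0,-1.]);return np.array([np.cross(y,z),y,z]).T
def plan(*tg,cur=None):
    "targets (x,y,z,yaw) all relative to one start pose"
    if cur is None: o=ctrl.get_obs();p0,R0=np.array(o['ee_pos']),Rn.from_rotvec(o['orientation']).as_matrix()
    else: p0,R0=np.array(cur[:3],float),Rd(cur[3])
    for g in tg:
        r=Rn.from_matrix(R0.T@Rd(g[3])).as_rotvec()/1.5;s=R0.T@(np.array(g[:3])-p0)/200
        print(g,np.r_[r,s].round(4).tolist())
def yaw():
    o=ctrl.get_obs();R=Rn.from_rotvec(o['orientation']).as_matrix();return np.degrees(np.arctan2(R[1,1],R[0,1]))
E
python3 - <<'E'
from h import *
plan((340,400,200,20),(390,320,200,20))
plan((480,180,170,-40),cur=(390,320,200,20))
plan((571,3.5,140,-88),cur=(480,180,170,-40))
W=None
z=np.load('pics/top0.npz');d=z['d'];v,u=np.mgrid[0:384,0:512];K=z['K']
P=np.stack([(u-K[0,2])/K[0,0]*d,(v-K[1,2])/K[1,1]*d,d],-1)-z['t'];W=P@z['R']
for x in range(485,600,10): print(x,[int(np.max(W[...,2][(abs(W[...,0]-x)<6)&(abs(W[...,1]-y)<6)],initial=-1)) for y in range(-340,-420,-10)])
E
```

```text
(340, 400, 200, 20) [-0.0009, 0.0003, 0.52, -0.6818, -0.5875, 0.1107]
(390, 320, 200, 20) [-0.0009, 0.0003, 0.52, -1.0789, -0.8423, 0.111]
(480, 180, 170, -40) [0.0, 0.0, 0.6981, -0.8117, 0.1834, 0.15]
(571, 3.5, 140, -88) [0.0, 0.0, 0.5585, -0.3836, 0.9158, 0.15]
485 [66, 47, 45, 43, 47, 45, 4, 43]
495 [66, 47, 47, 47, 47, 46, 49, 69]
505 [47, 46, 47, 47, 47, 44, 70, 69]
515 [2, 44, 46, 45, 69, 72, 72, 58]
525 [4, 4, 31, 68, 71, 69, 167, 163]
535 [3, 5, 76, 79, 71, 58, 163, 148]
545 [2, 5, 3, 79, 82, 163, 163, 148]
555 [3, 4, 1, 64, 133, 158, 159, 73]
565 [4, 3, 3, 3, 76, 138, 92, 76]
575 [5, 3, 3, 4, 4, 87, 109, 111]
585 [5, 6, 4, 4, 4, 4, 105, 123]
595 [4, 3, 3, 3, 3, 3, 4, 124]
```

servo_tool:
  rows:
    - [0, 0, 0.52, -0.95, -0.8, 0.11, 60]
    - [0, 0, 0.52, -0.95, -0.8, 0.11, 60]
    - [0, 0, 0.52, -0.95, -0.8, 0.11, 60]
    - [0, 0, 0.52, -0.95, -0.8, 0.11, 60]
    - [0, 0, 0.52, -0.95, -0.8, 0.11, 60]
    - [0, 0, 0.52, -0.95, -0.8, 0.11, 60]

```text
t: 0.85
ee_pos: [370.8, 339.4, 200.8]
orientation: [-1.802, -2.573, -0.001]
ft_force: [-0.6, 0.1, -0.4]
width: 60.0
grasp_force: 0.0
```

```bash
python3 - <<'E'
from h import *
obs();plan((470,170,170,-40))
plan((571,3.5,140,-88),cur=(470,170,170,-40))
E
```

```text
{'t': np.float64(0.85), 'qpos': array([0.717, 0.273, 1.915, 0.   , 0.952, 0.368]), 'ee_pos': array([370.758, 339.378, 200.776]), 'orientation': array([-1.802e+00, -2.573e+00, -1.000e-03]), 'ft_force': array([-0.627,  0.113, -0.44 ]), 'width': np.float64(59.978), 'grasp_force': np.float64(0.0)}
(470, 170, 170, -40) [-0.0, -0.0003, 0.6981, -0.9656, 0.1766, 0.1535]
(571, 3.5, 140, -88) [0.0, 0.0, 0.5585, -0.3131, 0.922, 0.15]
```

servo_tool:
  rows:
    - [0, 0, 0.698, -0.9656, 0.1766, 0.1535, 50]
    - [0, 0, 0.698, -0.9656, 0.1766, 0.1535, 50]
    - [0, 0, 0.698, -0.9656, 0.1766, 0.1535, 50]
    - [0, 0, 0.698, -0.9656, 0.1766, 0.1535, 50]
    - [0, 0, 0.698, -0.9656, 0.1766, 0.1535, 50]
    - [0, 0, 0.698, -0.9656, 0.1766, 0.1535, 50]

```text
t: 1.6
ee_pos: [470.1, 171.2, 169.9]
orientation: [-2.848, -1.326, -0.001]
ft_force: [-0.1, 0.7, -0.2]
width: 50.3
grasp_force: 0.0
```

servo_tool:
  rows:
    - [0, 0, 0.5585, -0.313, 0.922, 0.15, 40]
    - [0, 0, 0.5585, -0.313, 0.922, 0.15, 40]
    - [0, 0, 0.5585, -0.313, 0.922, 0.15, 40]
    - [0, 0, 0.5585, -0.313, 0.922, 0.15, 40]
    - [0, 0, 0.5585, -0.313, 0.922, 0.15, 40]
    - [0, 0, 0.5585, -0.313, 0.922, 0.15, 40]

```text
t: 2.35
ee_pos: [571.4, 4.7, 139.7]
orientation: [-3.141, -0.061, 0.0]
ft_force: [0.5, 0.4, 0.4]
width: 40.1
grasp_force: 0.0
```

```bash
python3 - <<'E'
from h import *
obs();snap('wrist','w1')
a=cv2.imread('pics/w1.png');cv2.imwrite('pics/w1b.png',cv2.resize(a,(800,600),interpolation=cv2.INTER_CUBIC))
plan((571,3.5,65,-88))
E
```

```text
{'t': np.float64(2.35), 'qpos': array([-0.013,  0.455,  1.808,  0.   ,  0.879,  1.519]), 'ee_pos': array([571.368,   4.667, 139.717]), 'orientation': array([-3.141, -0.061,  0.   ]), 'ft_force': array([0.48 , 0.365, 0.397]), 'width': np.float64(40.14), 'grasp_force': np.float64(0.0)}
(571, 3.5, 65, -88) [-0.0001, -0.0001, 0.0032, -0.0014, 0.0058, 0.3743]
```

View pics/w1b.png

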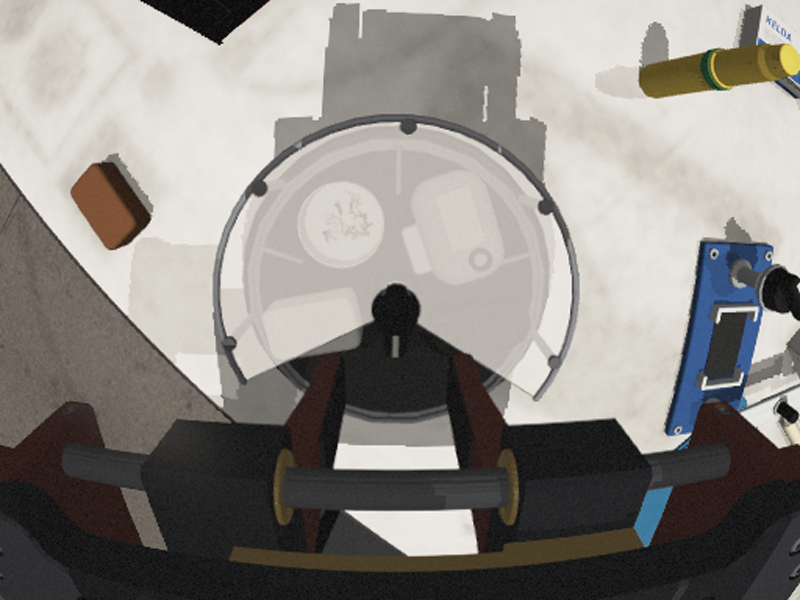

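```bash
python3 - <<'E'
from h import *
z=np.load('pics/w1.npz');K=z['K']
for X in [(571,3.5,79.5),(590,3.5,79.5),(552,3.5,79.5),(571,3.5,61),(571,3.5,55),(536,-271,18),(551,52,42)]:
    c=z['R']@np.array(X)+z['t'];t=np.arctan2(np.hypot(*c[:2]),c[2]);n=c[:2]/np.hypot(*c[:2])*t
    print(X,(np.array([K[0,0]*n[0]+K[0,2],K[1,1]*n[1]+K[1,2]])*800/512).round())
E
```

```text
(571, 3.5, 79.5) [400. 325.]
(590, 3.5, 79.5) [402. 289.]
(552, 3.5, 79.5) [399. 358.]
(571, 3.5, 61) [400. 313.]
(571, 3.5, 55) [400. 309.]
(536, -271, 18) [733. 346.]
(551, 52, 42) [318. 331.]
```

The wrist view shows the handle bar running (395,290)–(395,360) with its white mark at the near end. The white brick is at (310,322) under the cover, the tin and camera head are behind it, and the brown block is at (110,205). This agrees with the measured positions, so I'll grip the handle.

servo_tool:
  rows:
    - [0, 0, 0, 0, 0, 0.373, 40]
    - [0, 0, 0, 0, 0, 0.373, 40]
    - [0, 0, 0, 0, 0, 0.373, 40]
    - [0, 0, 0, 0, 0, 0.373, 8]
    - [0, 0, 0, 0, 0, 0.373, 5]
    - [0, 0, 0, 0, 0, 0.373, 5]
    - [0, 0, 0, 0, 0, 0.373, 5]

```text
t: 3.28
ee_pos: [571.4, 4.7, 66.5]
orientation: [-3.139, -0.053, -0.003]
ft_force: [-0.2, 9.1, 4.9]
width: 11.4
grasp_force: 30.0
```

servo_tool:
  rows:
    - [0, 0, -0.12, 0, 0, 0, 5]
    - [0, 0, -0.24, 0, 0, 0, 5]
    - [0, 0, -0.36, 0, 0, 0, 5]
    - [0, 0, -0.48, 0, 0, 0, 5]
    - [0, 0, -0.6, 0, 0, 0, 5]
    - [0, 0, -0.7, 0, 0, 0, 5]
    - [0, 0, -0.78, 0, 0, 0, 5]
    - [0, 0, -0.78, 0, 0, 0, 5]
    - [0, 0, -0.78, 0, 0, 0, 40]
    - [0, 0, -0.78, 0, 0, 0, 40]

```text
t: 4.53
ee_pos: [571.0, 3.1, 65.7]
orientation: [2.588, 1.78, 0.0]
ft_force: [0.1, -0.2, -0.1]
width: 28.3
grasp_force: 0.0
```

```bash
python3 - <<'E'
from h import *
o=obs();print(yaw());p=o['ee_pos']
plan((*p[:2],135,yaw()))
plan((450,4.7,135,-98),cur=(*p[:2],135,yaw()))
E
```

```text
{'t': np.float64(4.525), 'qpos': array([-0.015,  0.568,  1.838, -0.   ,  0.734,  0.351]), 'ee_pos': array([570.972,   3.062,  65.672]), 'orientation': array([2.588, 1.78 , 0.   ]), 'ft_force': array([ 0.09 , -0.184, -0.077]), 'width': np.float64(28.319), 'grasp_force': np.float64(0.0)}
-20.954585273959143
(np.float64(570.9724438333145), np.float64(3.0624663564295607), 135, np.float64(-20.954585273959143)) [0.0004, 0.0, -0.0, -0.0, 0.0002, -0.3466]
(450, 4.7, 135, -98) [0.0, 0.0, 0.8965, -0.2087, -0.5678, 0.0]
```

servo_tool:
  rows:
    - [0, 0, 0, 0, 0, -0.346, 60]
    - [0, 0, 0, 0, 0, -0.346, 70]
    - [0, 0, 0, 0, 0, -0.346, 70]

```text
t: 4.9
ee_pos: [571.1, 3.0, 135.1]
orientation: [2.588, 1.78, 0.002]
ft_force: [0.2, 0.5, 0.9]
width: 58.1
grasp_force: 0.0
```

servo_tool:
  rows:
    - [0, 0, 0.9, -0.209, -0.568, 0, 70]
    - [0, 0, 0.9, -0.209, -0.568, 0, 70]
    - [0, 0, 0.9, -0.209, -0.568, 0, 70]
    - [0, 0, 0.9, -0.209, -0.568, 0, 70]
    - [0, 0, 0.9, -0.209, -0.568, 0, 70]
    - [0, 0, 0.9, -0.209, -0.568, 0, 70]
    - [0, 0, 0.9, -0.209, -0.568, 0, 70]
    - [0, 0, 0.9, -0.209, -0.568, 0, 70]

```text
t: 5.9
ee_pos: [448.8, 4.7, 133.4]
orientation: [3.133, -0.228, -0.004]
ft_force: [-0.8, 0.7, -0.5]
width: 70.0
grasp_force: 0.0
```

```bash
python3 - <<'E'
from h import *
obs();snap('wrist','w2')
a=cv2.imread('pics/w2.png');cv2.imwrite('pics/w2b.png',cv2.resize(a,(800,600),interpolation=cv2.INTER_CUBIC))
E
```

```text
{'t': np.float64(5.9), 'qpos': array([-0.016,  0.311,  2.073, -0.   ,  0.76 ,  1.7  ]), 'ee_pos': array([448.762,   4.738, 133.432]), 'orientation': array([ 3.133, -0.228, -0.004]), 'ft_force': array([-0.835,  0.711, -0.459]), 'width': np.float64(70.006), 'grasp_force': np.float64(0.0)}
```

View pics/w2b.png

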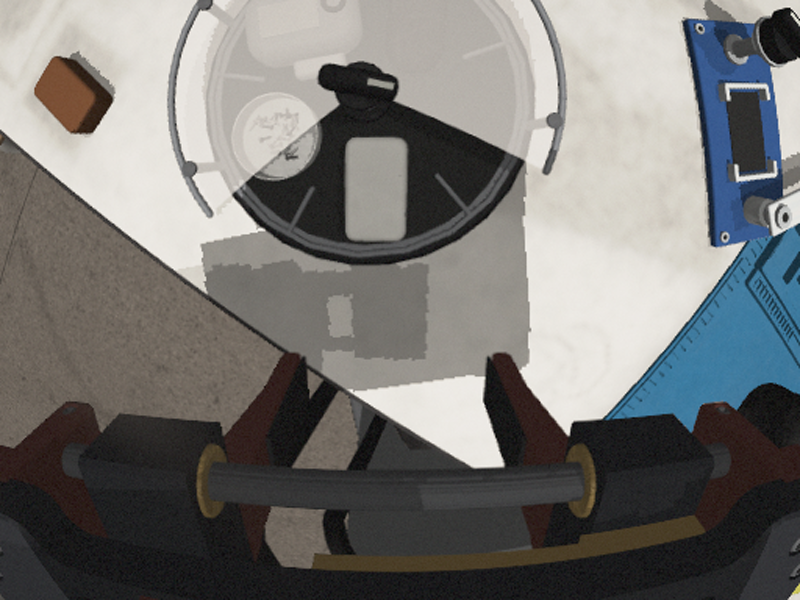

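The brick stands in the window with corners about (346,138), (407,137), (408,240) and (345,240). The handle is at (360,80), so the carousel turned as intended.

```bash
python3 - <<'E'
from h import *
q=[atz('w2',u*.64,v*.64,41) for u,v in [(347,138),(407,137),(408,238),(346,238)]]
for a in q: print(a.round(1))
c=np.mean(q,0);ax=(q[0]+q[1]-q[2]-q[3]);an=np.degrees(np.arctan2(ax[1],ax[0]))
print(c,an,atd('w2',376*.64,187*.64),atd('w2',376*.64,145*.64),atd('w2',376*.64,230*.64))
c=c.round(1)
plan((c[0],c[1],90,an-90),(c[0],c[1],22,an-90))
E
```

```text
[545.3  17.9  41. ]
[540.9 -14.   41. ]
[485.6  -6.7  41. ]
[490.8  27.4  41. ]
[515.66211666   6.15193491  41.        ] -8.711432634376447 [516.40076266   6.3972382   43.63782407] [538.98683375   3.05206421  41.42369378] [492.82133725  10.11784987  41.89222412]
(np.float64(515.7), np.float64(6.2), 90, np.float64(-98.71143263437645)) [0.0002, 0.0014, 0.0046, 0.3298, -0.0555, 0.2173]
(np.float64(515.7), np.float64(6.2), 22, np.float64(-98.71143263437645)) [0.0002, 0.0014, 0.0046, 0.3305, -0.0556, 0.5573]
```

servo_tool:
  rows:
    - [0, 0, 0.005, 0.33, -0.055, 0.2, 70]
    - [0, 0, 0.005, 0.33, -0.055, 0.2, 70]
    - [0, 0, 0.005, 0.33, -0.055, 0.35, 70]
    - [0, 0, 0.005, 0.33, -0.055, 0.45, 70]
    - [0, 0, 0.005, 0.33, -0.055, 0.557, 70]
    - [0, 0, 0.005, 0.33, -0.055, 0.557, 60]
    - [0, 0, 0.005, 0.33, -0.055, 0.557, 20]
    - [0, 0, 0.005, 0.33, -0.055, 0.557, 20]
    - [0, 0, 0.005, 0.33, -0.055, 0.557, 20]
    - [0, 0, 0.005, 0.33, -0.055, 0.557, 20]

```text
t: 7.2
ee_pos: [517.0, 6.2, 23.8]
orientation: [-3.132, 0.239, -0.001]
ft_force: [-0.8, -0.3, 7.4]
width: 33.8
grasp_force: 29.9
```

servo_tool:
  rows:
    - [0, 0, 0, 0, 0, -0.1, 20]
    - [0, 0, 0, 0, 0, -0.3, 20]
    - [0, 0, 0, 0, 0, -0.55, 20]
    - [0, 0, 0, 0, 0, -0.55, 20]

```text
t: 7.7
ee_pos: [519.2, 6.2, 136.6]
orientation: [-3.132, 0.239, -0.011]
ft_force: [-0.1, -0.1, -2.3]
width: 33.7
grasp_force: 29.9
```

```bash
python3 - <<'E'
from h import *
obs();y=yaw();print(y)
plan((525,-135,132,-90),(535.5,-189,132,-86))
plan((535.5,-271,90,-86),cur=(535.5,-189,132,-86))
E
```

```text
{'t': np.float64(7.7), 'qpos': array([-0.011,  0.391,  1.929, -0.   ,  0.815,  1.712]), 'ee_pos': array([519.216,   6.164, 136.634]), 'orientation': array([-3.132,  0.239, -0.011]), 'ft_force': array([-0.059, -0.092, -2.317]), 'width': np.float64(33.715), 'grasp_force': np.float64(29.892)}
-98.72835204586255
(525, -135, 132, -90) [-0.0003, -0.0048, -0.1016, 0.1355, 0.6933, 0.0235]
(535.5, -189, 132, -86) [-0.0001, -0.0048, -0.1481, 0.2284, 0.9522, 0.0239]
(535.5, -271, 90, -86) [0.0, 0.0, 0.0, -0.0286, 0.409, 0.21]
```

```bash
python3 - <<'E'
from h import *
plan((475,-110,137,-90),(460,-185,137,-86))
plan((455,-271,137,-86),cur=(460,-185,137,-86))
E
```

```text
(475, -110, 137, -90) [-0.0003, -0.0048, -0.1016, -0.1304, 0.6076, -0.0034]
(460, -185, 137, -86) [-0.0001, -0.0048, -0.1481, -0.1476, 0.9897, -0.0039]
(455, -271, 137, -86) [0.0, 0.0, 0.0, -0.0549, 0.4272, 0.0]
```

servo_tool:
  rows:
    - [0, 0, -0.1, -0.13, 0.6, 0, 20]
    - [0, 0, -0.1, -0.13, 0.6, 0, 20]
    - [0, 0, -0.148, -0.15, 0.99, 0, 20]
    - [0, 0, -0.148, -0.15, 0.99, 0, 20]
    - [0, -0.005, -0.148, -0.15, 0.99, 0, 20]

```text
t: 8.32
ee_pos: [456.1, -185.3, 132.4]
orientation: [-3.138, -0.104, 0.014]
ft_force: [-0.1, -0.2, -0.8]
width: 33.7
grasp_force: 29.9
```

servo_tool:
  rows:
    - [0, 0, 0, -0.055, 0.4, 0, 20]
    - [0, 0, 0, -0.055, 0.4, 0, 20]
    - [0, 0, 0, -0.055, 0.4, 0, 20]
    - [0, 0, 0, -0.055, 0.4, 0, 20]

```text
t: 8.82
ee_pos: [451.4, -263.7, 132.8]
orientation: [-3.138, -0.111, 0.013]
ft_force: [0.9, 0.6, -1.3]
width: 33.6
grasp_force: 29.9
```

```bash
python3 - <<'E'
from h import *
obs();print(yaw());snap('wrist','w3')
a=cv2.imread('pics/w3.png');cv2.imwrite('pics/w3b.png',cv2.resize(a,(800,600),interpolation=cv2.INTER_CUBIC))
E
```

```text
{'t': np.float64(8.825), 'qpos': array([-0.55 ,  0.407,  1.913, -0.005,  0.829,  0.954]), 'ee_pos': array([ 451.398, -263.74 ,  132.814]), 'orientation': array([-3.138, -0.111,  0.013]), 'ft_force': array([ 0.854,  0.598, -1.328]), 'width': np.float64(33.605), 'grasp_force': np.float64(29.892)}
-85.9607080326479
```

View pics/w3b.png

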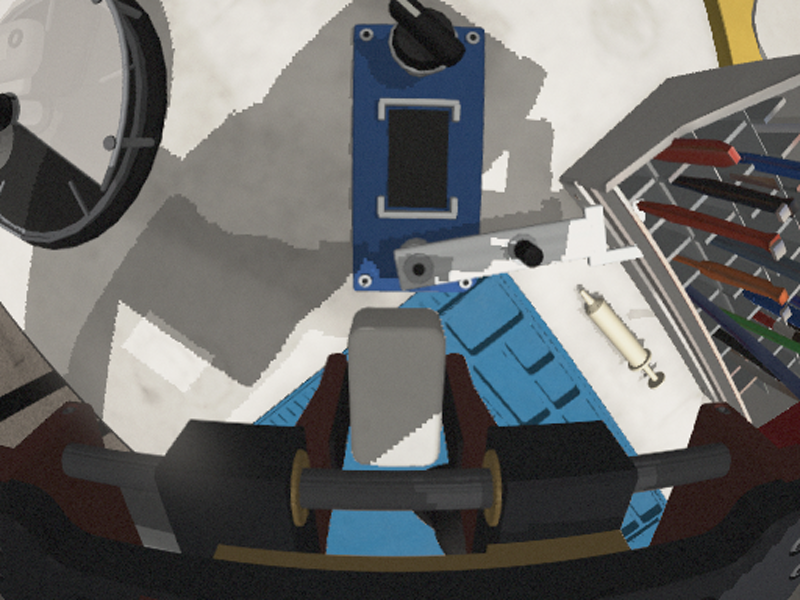

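The brick is held square, with the far-end edge at (350–443, 310) and the fingers mid-length. The nest's lip corners are at (379,101), (459,101), (457,216) and (378,216), and the strap pivot (418,268) and post top (530,255) also show clearly.

```bash
python3 - <<'E'
from h import *
q=np.array([atz('w3',u*.64,v*.64,18) for u,v in [(379,101),(459,101),(457,216),(378,216)]]);print(q.round(1),q.mean(0))
e=q[0]+q[1]-q[2]-q[3];print(np.degrees(np.arctan2(e[1],e[0])))
f=np.array([atz('w3',u*.64,v*.64,10) for u,v in [(390,108),(449,110),(447,209),(388,206)]]);print(f.round(1),f.mean(0))
for u,v,h in [(358,26,9),(484,26,9),(480,290,9),(354,290,9),(418,268,46),(530,253,65)]:print(atz('w3',u*.64,v*.64,h).round(1))
# brick far edge / bottom corners
for u,v in [(350,330),(443,330)]: print('brick top edge',atd('w3',u*.64,v*.64).round(1))
E
```

```text
[[ 566.3 -244.6   18. ]
 [ 570.2 -291.1   18. ]
 [ 501.3 -295.7   18. ]
 [ 497.7 -248.6   18. ]] [ 533.84550793 -269.99980147   18.        ]
3.5612794204501568
[[ 563.3 -251.1   10. ]
 [ 565.  -286.5   10. ]
 [ 504.1 -290.3   10. ]
 [ 503.2 -254.    10. ]] [ 533.88418318 -270.46852251   10.        ]
[ 614.6 -228.2    9. ]
[ 621.5 -304.3    9. ]
[ 453.6 -316.9    9. ]
[ 447.8 -235.8    9. ]
[ 474.3 -273.1   46. ]
[ 491.5 -329.3   65. ]
brick top edge [ 474.6 -245.   144. ]
brick top edge [ 476.2 -277.5  142.4]
```

```bash
python3 - <<'E'
from h import *
plan((537,-271,60,-86.4),(537,-271,30,-86.4),(537,-271,18.5,-86.4))
E
```

```text
(537, -271, 60, -86.4) [-0.0011, 0.0056, 0.0054, 0.4272, 0.067, 0.3609]
(537, -271, 30, -86.4) [-0.0011, 0.0056, 0.0054, 0.4285, 0.0672, 0.5109]
(537, -271, 18.5, -86.4) [-0.0011, 0.0056, 0.0054, 0.429, 0.0673, 0.5684]
```

servo_tool:
  rows:
    - [0, 0.0056, 0.005, 0.3, 0.067, 0, 20]
    - [0, 0.0056, 0.005, 0.427, 0.067, 0.1, 20]
    - [0, 0.0056, 0.005, 0.427, 0.067, 0.36, 20]
    - [0, 0.0056, 0.005, 0.428, 0.067, 0.36, 20]
    - [0, 0.0056, 0.005, 0.428, 0.067, 0.46, 20]
    - [0, 0.0056, 0.005, 0.428, 0.067, 0.51, 20]
    - [0, 0.0056, 0.005, 0.428, 0.067, 0.51, 20]

```text
t: 9.75
ee_pos: [536.9, -272.9, 30.6]
orientation: [-3.139, -0.097, -0.001]
ft_force: [0.2, -0.5, -0.6]
width: 34.0
grasp_force: 29.9
```

```bash
python3 - <<'E'
from h import *
obs();print(yaw());plan((537,-271,18.5,-86.4))
E
```

```text
{'t': np.float64(9.75), 'qpos': array([-0.491,  0.658,  1.772,  0.002,  0.711,  1.017]), 'ee_pos': array([ 536.87 , -272.905,   30.571]), 'orientation': array([-3.139e+00, -9.700e-02, -1.000e-03]), 'ft_force': array([ 0.225, -0.496, -0.59 ]), 'width': np.float64(34.039), 'grasp_force': np.float64(29.892)}
-86.45891964003955
(537, -271, 18.5, -86.4) [-0.0007, -0.0005, -0.0007, 0.0012, -0.0094, 0.0604]
```

servo_tool:
  rows:
    - [0, 0, 0, 0, -0.008, 0, 20]
    - [0, 0, 0, 0, -0.008, 0.02, 20]
    - [0, 0, 0, 0, -0.008, 0.04, 20]
    - [0, 0, 0, 0, -0.008, 0.055, 20]
    - [0, 0, 0, 0, -0.008, 0.06, 20]
    - [0, 0, 0, 0, -0.008, 0.06, 20]

```text
t: 10.5
ee_pos: [536.9, -271.3, 18.4]
orientation: [-3.139, -0.097, -0.001]
ft_force: [-0.3, -0.0, -0.8]
width: 34.1
grasp_force: 29.9
```

servo_tool:
  rows:
    - [0, 0, 0, 0, 0, 0.008, 20]
    - [0, 0, 0, 0, 0, 0.01, 20]
    - [0, 0, 0, 0, 0, 0.01, 46]
    - [0, 0, 0, 0, 0, 0.01, 46]
    - [0, 0, 0, 0, 0, 0.01, 46]
    - [0, 0, 0, 0, 0, -0.1, 46]
    - [0, 0, 0, 0, 0, -0.4, 40]
    - [0, 0, 0, 0, 0, -0.5, 40]
    - [0, 0, 0, 0, 0, -0.5, 40]

```text
t: 11.62
ee_pos: [537.7, -271.8, 119.8]
orientation: [3.139, 0.097, 0.005]
ft_force: [-0.0, -0.0, -0.3]
width: 40.2
grasp_force: 0.0
```

```bash
python3 - <<'E'
from h import *
obs();snap('top','t2')
crop('t2',300,170,420,265,'t2c',6)
plan((492,-329.5,118,5))
E
```

```text
{'t': np.float64(11.625), 'qpos': array([-0.488,  0.521,  1.749,  0.002,  0.868,  1.019]), 'ee_pos': array([ 537.721, -271.812,  119.753]), 'orientation': array([3.139, 0.097, 0.005]), 'ft_force': array([-0.034, -0.032, -0.337]), 'width': np.float64(40.185), 'grasp_force': np.float64(0.0)}
(492, -329.5, 118, 5) [0.0001, -0.0009, -1.064, -0.2411, 0.2766, 0.0007]
```

```bash
python3 - <<'E'
from h import *
plan((510,-300,119,-25))
plan((492,-329.5,119,18),(492,-329.5,48,18),cur=(510,-300,119,-25))
a=np.array([475.2,-274.5])  # pivot
p=np.array([492,-329.5]);r=np.hypot(*(p-a));th0=np.degrees(np.arctan2(*(p-a)[::-1]));print(r,th0)
E
```

```text
(510, -300, 119, -25) [-0.0001, -0.0009, -0.715, -0.1421, 0.135, -0.0041]
(492, -329.5, 119, 18) [0.0, 0.0, -0.5003, -0.1717, -0.0192, 0.0]
(492, -329.5, 48, 18) [0.0, 0.0, -0.5003, -0.1717, -0.0192, 0.355]
57.50860805131698 -73.01447010965371
```

servo_tool:
  rows:
    - [0, 0, -0.71, -0.15, 0.132, 0, 40]
    - [0, 0, -0.71, -0.15, 0.132, 0, 40]
    - [0, 0, -0.71, -0.15, 0.132, 0, 40]
    - [0, 0, -0.71, -0.15, 0.132, 0, 40]
    - [0, 0, -0.71, -0.15, 0.132, 0, 40]
    - [0, 0, -0.71, -0.15, 0.132, 0, 40]

```text
t: 12.42
ee_pos: [507.2, -298.8, 115.9]
orientation: [-2.648, -1.682, 0.001]
ft_force: [0.1, 0.3, -0.6]
width: 40.0
grasp_force: 0.0
```

```bash
python3 - <<'E'
from h import *
obs();print(yaw());plan((492,-329.5,119,18),(492,-329.5,48,18))
E
```

```text
{'t': np.float64(12.425), 'qpos': array([-0.553,  0.512,  1.778,  0.002,  0.856, -0.115]), 'ee_pos': array([ 507.227, -298.782,  115.92 ]), 'orientation': array([-2.648e+00, -1.682e+00,  1.000e-03]), 'ft_force': array([ 0.11 ,  0.278, -0.611]), 'width': np.float64(40.007), 'grasp_force': np.float64(0.0)}
-25.149129754433083
(492, -329.5, 119, 18) [-0.0019, -0.002, -0.5021, -0.1714, -0.0037, -0.0157]
(492, -329.5, 48, 18) [-0.0019, -0.002, -0.5021, -0.1719, -0.0024, 0.3393]
```

View pics/t2c.png

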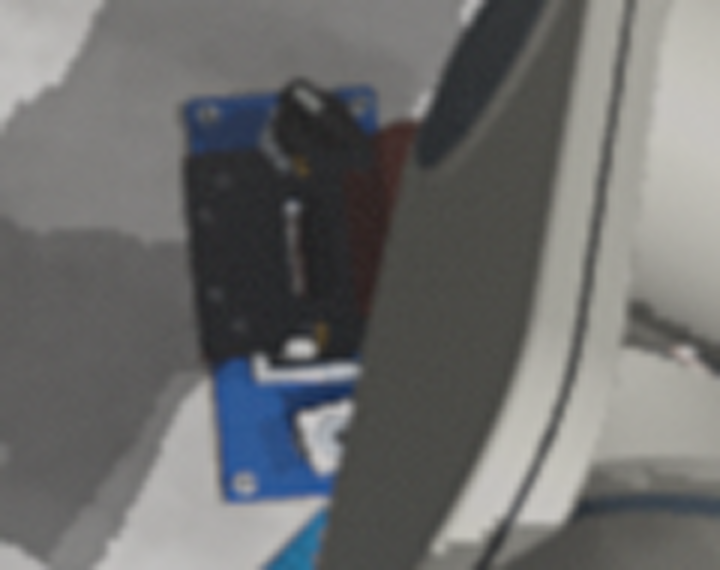

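The top view is blocked by the arm: the gripper covers the nest. I'll check the brick with the wrist camera from above the post.

servo_tool:
  rows:
    - [0, 0, -0.5, -0.171, -0.003, -0.015, 40]
    - [0, 0, -0.5, -0.171, -0.003, -0.015, 40]
    - [0, 0, -0.5, -0.171, -0.003, -0.015, 40]
    - [0, 0, -0.5, -0.171, -0.003, -0.015, 34]
    - [0, 0, -0.5, -0.171, -0.003, -0.015, 34]

```text
t: 13.05
ee_pos: [492.2, -329.5, 119.3]
orientation: [-1.857, -2.53, -0.002]
ft_force: [-0.3, 0.2, 0.9]
width: 34.2
grasp_force: 0.0
```

```bash
python3 - <<'E'
from h import *
obs();print(yaw());snap('wrist','w4')
a=cv2.imread('pics/w4.png');cv2.imwrite('pics/w4b.png',cv2.resize(a,(800,600),interpolation=cv2.INTER_CUBIC))
z=np.load('pics/w4.npz');K=z['K']
for X in [(534.5,-270,36),(492,-329.5,65),(475,-274.5,46)]:
    c=z['R']@np.array(X)+z['t'];t=np.arctan2(np.hypot(*c[:2]),c[2]);n=c[:2]/np.hypot(*c[:2])*t
    print(X,(np.array([K[0,0]*n[0]+K[0,2],K[1,1]*n[1]+K[1,2]])*800/512).round())
plan((492,-329.5,48,18))
E
```

```text
{'t': np.float64(13.05), 'qpos': array([-0.611,  0.512,  1.768,  0.002,  0.865, -0.916]), 'ee_pos': array([ 492.242, -329.479,  119.26 ]), 'orientation': array([-1.857e+00, -2.530e+00, -2.000e-03]), 'ft_force': array([-0.349,  0.214,  0.891]), 'width': np.float64(34.188), 'grasp_force': np.float64(0.0)}
17.446204216242513
(534.5, -270, 36) [504. 236.]
(492, -329.5, 65) [396. 332.]
(475, -274.5, 46) [397. 212.]
(492, -329.5, 48, 18) [-0.0005, -0.002, -0.0079, -0.0001, -0.0018, 0.358]
```

View pics/w4b.png

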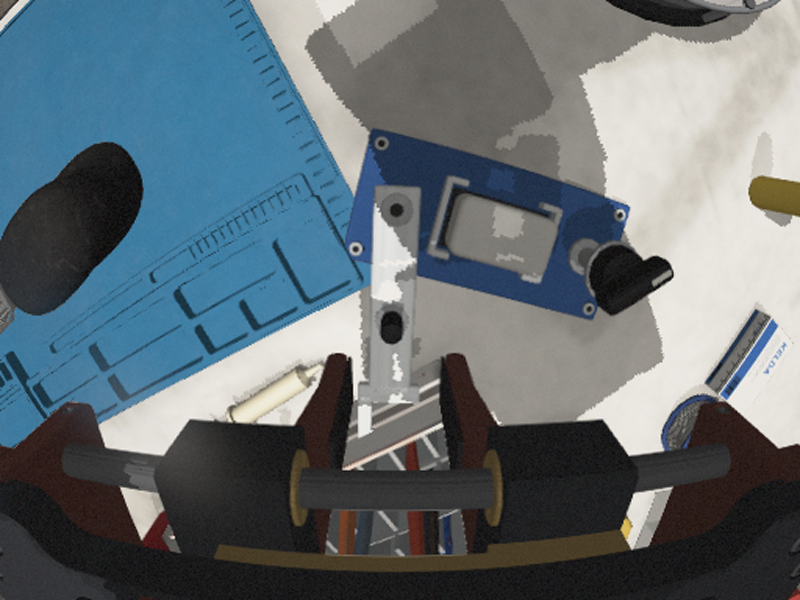

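The wrist view shows the brick flat inside the nest lips (450–555, 190–270). The post at (392,325) is centred between the fingers. Now I'll grip it.

servo_tool:
  rows:
    - [0, 0, 0, 0, 0, 0.2, 34]
    - [0, 0, 0, 0, 0, 0.35, 34]
    - [0, 0, 0, 0, 0, 0.35, 34]
    - [0, 0, 0, 0, 0, 0.35, 5]
    - [0, 0, 0, 0, 0, 0.35, 5]
    - [0, 0, 0, 0, 0, 0.35, 5]
    - [0, 0, 0, 0, 0, 0.35, 5]

```text
t: 13.98
ee_pos: [494.1, -330.8, 52.4]
orientation: [1.855, 2.532, 0.002]
ft_force: [0.2, -2.3, 3.0]
width: 10.9
grasp_force: 30.0
```

```bash
python3 - <<'E'
from h import *
o=obs();y=yaw();p=o['ee_pos'];a=np.array([474.5,-273.4]);d=p[:2]-a;t0=np.degrees(np.arctan2(d[1],d[0]));r0=np.hypot(*d);print(t0,r0)
g=[]
for i,t in enumerate(np.linspace(t0,4,11)[1:]):
    s=(i+1)/10;r=r0+(60-r0)*s;g.append((*(a+r*np.array([np.cos(np.radians(t)),np.sin(np.radians(t))])),p[2],y+27*s))
plan(*g)
E
```

```text
{'t': np.float64(13.975), 'qpos': array([-0.61 ,  0.614,  1.789,  0.002,  0.737, -0.918]), 'ee_pos': array([ 494.116, -330.787,   52.402]), 'orientation': array([1.855e+00, 2.532e+00, 2.000e-03]), 'ft_force': array([ 0.192, -2.341,  3.042]), 'width': np.float64(10.874), 'grasp_force': np.float64(30.001)}
-71.12834594416981 60.64743418380226
(np.float64(501.4225038329621), np.float64(-327.67191914556633), np.float64(52.402071513705486), np.float64(20.24080896571389)) [0.0015, 0.0009, -0.0314, 0.0038, 0.0395, 0.0001]
(np.float64(508.2512424167013), np.float64(-323.6322166187038), np.float64(52.402071513705486), np.float64(22.94080896571389)) [0.0015, 0.0009, -0.0628, 0.0128, 0.0782, 0.0002]
(np.float64(514.4864598257162), np.float64(-318.7395290651185), np.float64(52.402071513705486), np.float64(25.640808965713887)) [0.0015, 0.0009, -0.0942, 0.0267, 0.1153, 0.0002]
(np.float64(520.0224600009526), np.float64(-313.0796143915673), np.float64(52.402071513705486), np.float64(28.34080896571389)) [0.0014, 0.001, -0.1257, 0.0454, 0.1502, 0.0003]
(np.float64(524.7657696086203), np.float64(-306.
[... 315 characters left out ...]
64(531.5707640900935), np.float64(-292.53826643616895), np.float64(52.402071513705486), np.float64(36.440808965713885)) [0.0014, 0.0011, -0.2199, 0.1259, 0.2362, 0.0004]
(np.float64(533.5195927315956), np.float64(-284.89968960662566), np.float64(52.402071513705486), np.float64(39.14080896571389)) [0.0014, 0.0011, -0.2513, 0.1594, 0.257, 0.0004]
(np.float64(534.4518876605232), np.float64(-277.0802945338465), np.float64(52.402071513705486), np.float64(41.84080896571389)) [0.0013, 0.0012, -0.2827, 0.1953, 0.2732, 0.0004]
(np.float64(534.3538430155894), np.float64(-269.2146115753525), np.float64(52.402071513705486), np.float64(44.54080896571389)) [0.0013, 0.0012, -0.3142, 0.2329, 0.2846, 0.0004]
```

servo_tool:
  rows:
    - [0, 0, -0.03, 0.004, 0.04, 0, 5]
    - [0, 0, -0.06, 0.013, 0.078, 0, 5]
    - [0, 0, -0.09, 0.027, 0.115, 0, 5]
    - [0, 0, -0.126, 0.045, 0.15, 0, 5]
    - [0, 0, -0.157, 0.068, 0.182, 0, 5]
    - [0, 0, -0.19, 0.095, 0.211, 0, 5]
    - [0, 0, -0.22, 0.126, 0.236, 0, 5]
    - [0, 0, -0.25, 0.159, 0.257, 0, 5]
    - [0, 0, -0.283, 0.195, 0.273, 0, 5]
    - [0, 0, -0.314, 0.233, 0.285, 0, 5]

```text
t: 15.22
ee_pos: [534.0, -268.6, 51.9]
orientation: [1.208, 2.898, 0.0]
ft_force: [-5.0, -12.3, 7.9]
width: 11.2
grasp_force: 30.0
```

```bash
python3 - <<'E'
from h import *
o=obs();y=yaw();p=o['ee_pos'];print(y);plan((p[0]-.5,p[1]+5,p[2],y))
E
```

```text
{'t': np.float64(15.225), 'qpos': array([-4.860e-01,  6.180e-01,  1.781e+00,  1.000e-03,  7.410e-01,
       -1.267e+00]), 'ee_pos': array([ 534.038, -268.641,   51.929]), 'orientation': array([1.208, 2.898, 0.   ]), 'ft_force': array([ -5.009, -12.336,   7.885]), 'width': np.float64(11.23), 'grasp_force': np.float64(30.027)}
44.73362709521649
(np.float64(533.5376140594146), np.float64(-263.6406314612119), np.float64(51.928720816684205), np.float64(44.73362709521649)) [0.0005, 0.0008, -0.0, 0.0195, 0.0158, -0.0]
```

servo_tool:
  rows:
    - [0, 0, 0, 0.012, 0.009, 0, 5]
    - [0, 0, 0, 0.012, 0.009, 0, 5]

```text
t: 15.48
ee_pos: [534.0, -267.6, 52.2]
orientation: [1.209, 2.896, -0.003]
ft_force: [-2.7, -14.3, 2.8]
width: 11.0
grasp_force: 30.0
```

servo_tool:
  rows:
    - [0, 0, 0, 0, 0, 0, 30]
    - [0, 0, 0, 0, 0, 0, 30]
    - [0, 0, 0, 0, 0, -0.2, 34]
    - [0, 0, 0, 0, 0, -0.45, 34]
    - [0, 0, 0, 0, 0, -0.45, 34]

```text
t: 16.1
ee_pos: [535.4, -265.8, 144.9]
orientation: [1.21, 2.892, 0.002]
ft_force: [-1.1, -0.3, 0.1]
width: 34.1
grasp_force: 0.0
```

```bash
python3 - <<'E'
from h import *
o=obs();y=yaw();print(y);plan((490,-267,142,-30))
plan((455,-266,142,-86),cur=(490,-267,142,-30))
E
```

```text
{'t': np.float64(16.1), 'qpos': array([-0.482,  0.479,  1.75 ,  0.002,  0.907, -1.261]), 'ee_pos': array([ 535.359, -265.83 ,  144.889]), 'orientation': array([1.210e+00, 2.892e+00, 2.000e-03]), 'ft_force': array([-1.132, -0.329,  0.126]), 'width': np.float64(34.113), 'grasp_force': np.float64(0.0)}
44.57956998290921
(490, -267, 142, -30) [0.0044, 0.0014, 0.8678, 0.1551, -0.1657, 0.013]
(455, -266, 142, -86) [0.0, 0.0, 0.6516, -0.0832, -0.1541, 0.0]
```

servo_tool:
  rows:
    - [0.004, 0, 0.868, 0.155, -0.166, 0, 34]
    - [0.004, 0, 0.868, 0.155, -0.166, 0, 34]
    - [0.004, 0, 0.868, 0.155, -0.166, 0, 34]
    - [0.004, 0, 0.868, 0.155, -0.166, 0, 34]
    - [0.004, 0, 0.868, 0.155, -0.166, 0, 34]
    - [0.004, 0, 0.868, 0.155, -0.166, 0, 34]
    - [0.004, 0, 0.868, 0.155, -0.166, 0, 34]
    - [0.004, 0, 0.868, 0.155, -0.166, 0, 34]

```text
t: 17.1
ee_pos: [487.1, -265.8, 140.2]
orientation: [-2.716, -1.57, 0.008]
ft_force: [0.7, 0.9, -0.6]
width: 33.9
grasp_force: 0.0
```

servo_tool:
  rows:
    - [0, 0, 0.65, -0.083, -0.154, 0, 34]
    - [0, 0, 0.65, -0.083, -0.154, 0, 34]
    - [0, 0, 0.65, -0.083, -0.154, 0, 34]
    - [0, 0, 0.65, -0.083, -0.154, 0, 34]
    - [0, 0, 0.65, -0.083, -0.154, 0, 34]
    - [0, 0, 0.65, -0.083, -0.154, 0, 34]
    - [0, 0, 0.65, -0.083, -0.154, 0, 34]

```text
t: 17.98
ee_pos: [452.7, -265.5, 141.3]
orientation: [-3.138, -0.119, 0.008]
ft_force: [-0.8, -0.8, -0.1]
width: 33.9
grasp_force: 0.0
```

```bash
python3 - <<'E'
from h import *
obs();print(yaw());snap('wrist','w5')
crop('w5',180,0,350,190,'w5c',3.1)
z=np.load('pics/w5.npz');K=z['K']
for X in [(595.2,-266.5,87),(534.5,-270,36),(534.5,-270,65.5),(474.5,-273.5,44)]:
    c=z['R']@np.array(X)+z['t'];t=np.arctan2(np.hypot(*c[:2]),c[2]);n=c[:2]/np.hypot(*c[:2])*t
    print(X,((np.array([K[0,0]*n[0]+K[0,2],K[1,1]*n[1]+K[1,2]])-[180,0])*3.1).round())
E
```

```text
{'t': np.float64(17.975), 'qpos': array([-0.552,  0.395,  1.906, -0.003,  0.845,  0.945]), 'ee_pos': array([ 452.671, -265.476,  141.293]), 'orientation': array([-3.138, -0.119,  0.008]), 'ft_force': array([-0.787, -0.803, -0.104]), 'width': np.float64(33.886), 'grasp_force': np.float64(0.0)}
-85.66505494651217
(595.2, -266.5, 87) [283.  66.]
(534.5, -270, 36) [269. 317.]
(534.5, -270, 65.5) [274. 318.]
(474.5, -273.5, 44) [265. 527.]
```

View pics/w5c.png

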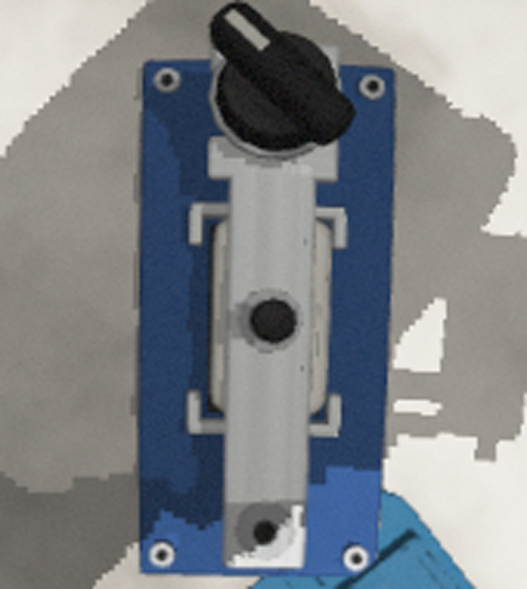

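The strap lies home along the nest axis, with the pivot at (265,530), the post at (272,320) and the hook passing under the knob flange. The brick is seated between the lips beneath it. The knob bar runs from (228,18), the white-mark end, to (340,128).

```bash
python3 - <<'E'
from h import *
q=[atz('w5',180+u/3.1,v/3.1,86) for u,v in [(229,18),(340,128)]]
for a in q: print(a.round(1))
d=q[0]-q[1];print(np.linalg.norm(d),np.degrees(np.arctan2(d[1],d[0])),(q[0]+q[1])/2)
plan((595.5,-266.5,110,-48),(595.5,-266.5,73,-48))
E
```

```text
[ 606.6 -253.2   86. ]
[ 581.4 -280.7   86. ]
37.320284871141986 47.61652592190281 [ 594.00651484 -266.94460672   86.        ]
(595.5, -266.5, 110, -48) [-0.0017, 0.003, -0.4386, 0.7123, 0.0584, 0.1533]
(595.5, -266.5, 73, -48) [-0.0017, 0.003, -0.4386, 0.7132, 0.0586, 0.3383]
```

servo_tool:
  rows:
    - [0, 0.003, -0.475, 0.3, 0.03, 0.0, 34]
    - [0, 0.003, -0.475, 0.5, 0.05, 0.05, 34]
    - [0, 0.003, -0.475, 0.713, 0.058, 0.1, 34]
    - [0, 0.003, -0.475, 0.713, 0.058, 0.15, 34]
    - [0, 0.003, -0.475, 0.713, 0.058, 0.15, 34]
    - [0, 0.003, -0.475, 0.713, 0.058, 0.25, 34]
    - [0, 0.003, -0.475, 0.713, 0.058, 0.34, 34]
    - [0, 0.003, -0.475, 0.713, 0.058, 0.34, 34]

```text
t: 19.02
ee_pos: [593.9, -266.7, 70.8]
orientation: [-2.899, -1.196, 0.004]
ft_force: [1.1, 0.3, -0.7]
width: 33.5
grasp_force: 0.0
```

```bash
python3 - <<'E'
from h import *
obs();y=yaw();print(y);plan((595.5,-266.5,71,-45))
E
```

```text
{'t': np.float64(19.025), 'qpos': array([-0.441,  0.651,  1.645,  0.002,  0.85 ,  0.346]), 'ee_pos': array([ 593.905, -266.68 ,   70.769]), 'orientation': array([-2.899, -1.196,  0.004]), 'ft_force': array([ 1.054,  0.254, -0.66 ]), 'width': np.float64(33.543), 'grasp_force': np.float64(0.0)}
-45.1582644214531
(595.5, -266.5, 71, -45) [-0.0037, 0.0003, -0.0018, 0.0063, 0.005, -0.0012]
```

servo_tool:
  rows:
    - [-0.003, 0, 0, 0.006, 0.005, 0, 17]
    - [-0.003, 0, 0, 0.006, 0.005, 0, 16.5]
    - [-0.003, 0, 0, 0.006, 0.005, 0, 16.5]
    - [-0.003, 0, 0, 0.006, 0.005, 0, 16.5]

```text
t: 19.52
ee_pos: [597.4, -267.1, 73.4]
orientation: [2.901, 1.199, 0.004]
ft_force: [0.1, 0.8, 0.8]
width: 16.7
grasp_force: 0.0
```

servo_tool:
  rows:
    - [0, 0, -0.1, 0, 0, 0, 16.5]
    - [0, 0, -0.2, 0, 0, 0, 16.5]
    - [0, 0, -0.3, 0, 0, 0, 16.5]
    - [0, 0, -0.4, 0, 0, 0, 16.5]
    - [0, 0, -0.5, 0, 0, 0, 16.5]
    - [0, 0, -0.6, 0, 0, 0, 16.5]
    - [0, 0, -0.7, 0, 0, 0, 16.5]
    - [0, 0, -0.75, 0, 0, 0, 16.5]
    - [0, 0, -0.8, 0, 0, 0, 16.5]
    - [0, 0, -0.8, 0, 0, 0, 16.5]

```text
t: 20.78
ee_pos: [597.0, -267.0, 73.0]
orientation: [1.719, 2.627, 0.001]
ft_force: [-0.1, 1.0, 0.6]
width: 16.4
grasp_force: 0.4
```

```bash
python3 - <<'E'
from h import *
o=obs();print(yaw(),np.round(o['moment'],2))
z0=np.load('pics/top0.npz')
snap('top','t3');crop('t3',320,160,400,230,'t3c',7)
for f in('top0','t3'):
    z=np.load(f'pics/{f}.npz');d=z['d'];v,u=np.mgrid[0:384,0:512];K=z['K']
    W=(np.stack([(u-K[0,2])/K[0,0]*d,(v-K[1,2])/K[1,1]*d,d],-1)-z['t'])@z['R']
    m=(np.hypot(W[...,0]-595.5,W[...,1]+266.5)<24)&(W[...,2]>65)&(W[...,2]<110);print(f,m.sum(),np.percentile(W[...,2][m],[50,80,95]) if m.any() else 0)
E
```

```text
{'t': np.float64(20.775), 'qpos': array([-0.439,  0.649,  1.643, -0.   ,  0.847, -0.851]), 'ee_pos': array([ 596.98 , -266.974,   73.035]), 'orientation': array([1.719e+00, 2.627e+00, 1.000e-03]), 'ft_force': array([-0.113,  1.01 ,  0.588]), 'width': np.float64(16.414), 'grasp_force': np.float64(0.351)}
23.611205464279127 [ 0.01  0.18 -0.03]
top0 163 [84.80606237 87.83834461 89.54743022]
t3 27 [78.98722166 81.70050114 85.63219556]
```

servo_tool:
  rows:
    - [0, 0, 0, 0, 0, 0, 34]
    - [0, 0, 0, 0, 0, 0, 34]
    - [0, 0, 0, 0, 0, -0.15, 34]
    - [0, 0, 0, -0.2, 0, -0.3, 34]
    - [0, 0, 0, -0.35, 0, -0.3, 34]
    - [0, 0, 0, -0.35, 0, -0.3, 34]

```text
t: 21.58
ee_pos: [625.9, -333.0, 133.7]
orientation: [1.719, 2.624, 0.001]
ft_force: [-0.2, -0.2, 0.2]
width: 34.3
grasp_force: 0.0
```

```bash
python3 - <<'E'
from h import *
obs();print(yaw());snap('wrist','w6')
def W(f):
    z=np.load(f'pics/{f}.npz');K=z['K'];v,u=np.mgrid[0:384,0:512];x=(u-K[0,2])/K[0,0];y=(v-K[1,2])/K[1,1];r=np.hypot(x,y)+1e-9;s=np.tan(np.minimum(r,1.5))/r
    d=z['d'];return (np.stack([x*s*d,y*s*d,d],-1)-z['t'])@z['R'],d
for f in('w5','w6'):
    w,d=W(f);m=(d>0)&(np.hypot(w[...,0]-595.5,w[...,1]+266.5)<25)&(w[...,2]>50)&(w[...,2]<100);print(f,m.sum(),np.percentile(w[...,2][m],[50,80,90,97]))
    h=np.percentile(w[...,2][m],90);q=w[m&(w[...,2]>h-6)][:,:2];c=q.mean(0);e=np.linalg.eigh(np.cov((q-c).T))[1][:,1];print(c,np.degrees(np.arctan2(e[1],e[0])))
z=np.load('pics/w6.npz');K=z['K'];c=z['R']@np.array((595.5,-266.5,75))+z['t'];t=np.arctan2(np.hypot(*c[:2]),c[2]);n=c[:2]/np.hypot(*c[:2])*t
u,v=K[0,0]*n[0]+K[0,2],K[1,1]*n[1]+K[1,2];print(u,v)
u,v=int(u),int(v);crop('w6',max(u-100,0),max(v-90,0),u+100,v+80,'w6c',3.5)
E
```

```text
{'t': np.float64(21.575), 'qpos': array([-0.506,  0.639,  1.486,  0.   ,  1.012, -0.916]), 'ee_pos': array([ 625.864, -332.961,  133.665]), 'orientation': array([1.719e+00, 2.624e+00, 1.000e-03]), 'ft_force': array([-0.191, -0.243,  0.171]), 'width': np.float64(34.253), 'grasp_force': np.float64(0.0)}
23.533866656231396
w5 1671 [82.64643352 86.51858196 87.14879649 87.86429672]
[ 594.79607018 -266.13784735] 48.752100434229476
w6 1442 [78.71055194 80.35461529 80.76641145 81.33221753]
[ 596.03294288 -266.1352213 ] 101.51476990656238
251.62028368710213 116.90580657497175
```

View pics/w6c.png

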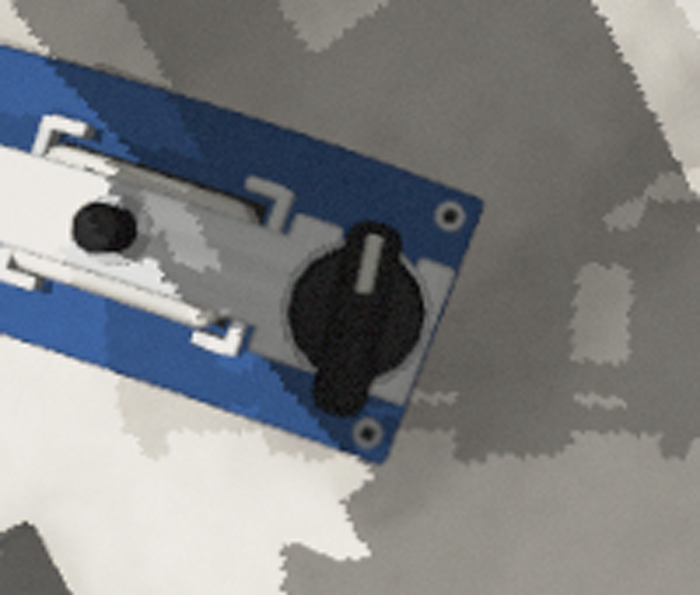

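The knob's top fell from 87.1 to 80.8 mm, so it has dropped 6.4 mm, and its bar is now at 101.5°. Next I'll turn it forward.

```bash
python3 - <<'E'
from h import *
plan((596.2,-266.3,110,11.5),(596.2,-266.3,66,11.5))
E
```

```text
(596.2, -266.3, 110, 11.5) [0.0013, 0.001, 0.1404, 0.3562, -0.0011, 0.1136]
(596.2, -266.3, 66, 11.5) [0.0013, 0.001, 0.1404, 0.3566, -0.0015, 0.3336]
```

servo_tool:
  rows:
    - [0, 0, 0.14, 0.2, 0, 0, 34]
    - [0, 0, 0.14, 0.356, 0, 0.05, 34]
    - [0, 0, 0.14, 0.356, 0, 0.1, 34]
    - [0, 0, 0.14, 0.356, 0, 0.2, 34]
    - [0, 0, 0.14, 0.356, 0, 0.33, 34]
    - [0, 0, 0.14, 0.356, 0, 0.33, 34]
    - [0, 0, 0.14, 0.356, 0, 0.33, 5]
    - [0, 0, 0.14, 0.356, 0, 0.33, 5]
    - [0, 0, 0.14, 0.356, 0, 0.33, 5]
    - [0, 0, 0.14, 0.356, 0, 0.33, 5]

```text
t: 22.88
ee_pos: [596.9, -266.5, 67.8]
orientation: [1.983, 2.432, 0.001]
ft_force: [-2.6, -2.5, 2.4]
width: 12.0
grasp_force: 30.0
```

servo_tool:
  rows:
    - [0, 0, 0.1, 0, 0, 0.001, 5]
    - [0, 0, 0.2, 0, 0, 0.003, 5]
    - [0, 0, 0.3, 0, 0, 0.005, 5]
    - [0, 0, 0.4, 0, 0, 0.007, 5]
    - [0, 0, 0.5, 0, 0, 0.009, 5]
    - [0, 0, 0.6, 0, 0, 0.011, 5]
    - [0, 0, 0.7, 0, 0, 0.013, 5]
    - [0, 0, 0.8, 0, 0, 0.015, 5]

```text
t: 23.88
ee_pos: [597.5, -266.8, 65.0]
orientation: [3.012, 0.881, 0.005]
ft_force: [-0.3, -3.1, 3.1]
width: 11.5
grasp_force: 30.0
```

```bash
python3 - <<'E'
from h import *
o=obs();print(yaw(),o['moment'])
E
```

```text
{'t': np.float64(23.875), 'qpos': array([-4.380e-01,  6.600e-01,  1.647e+00, -1.000e-03,  8.300e-01,
        5.650e-01]), 'ee_pos': array([ 597.512, -266.842,   64.99 ]), 'orientation': array([3.012, 0.881, 0.005]), 'ft_force': array([-0.304, -3.143,  3.057]), 'width': np.float64(11.526), 'grasp_force': np.float64(29.982)}
-57.40481402030968 [-0.73123845  0.31159916  0.03463092]
```

servo_tool:
  rows:
    - [0, 0, 0.08, 0, 0, 0.002, 5]
    - [0, 0, 0.16, 0, 0, 0.004, 5]
    - [0, 0, 0.22, 0, 0, 0.005, 5]
    - [0, 0, 0.26, 0, 0, 0.006, 5]
    - [0, 0, 0.28, 0, 0, 0.006, 5]
    - [0, 0, 0.28, 0, 0, 0.006, 5]

```text
t: 24.62
ee_pos: [597.7, -267.1, 64.5]
orientation: [3.128, 0.243, 0.007]
ft_force: [-2.2, -3.1, 8.3]
width: 12.2
grasp_force: 30.5
```

```bash
python3 - <<'E'
from h import *
o=obs();print(yaw(),o['moment'])
E
```

```text
{'t': np.float64(24.625), 'qpos': array([-0.438,  0.66 ,  1.646, -0.002,  0.829,  0.979]), 'ee_pos': array([ 597.732, -267.15 ,   64.531]), 'orientation': array([3.128, 0.243, 0.007]), 'ft_force': array([-2.163, -3.051,  8.251]), 'width': np.float64(12.177), 'grasp_force': np.float64(30.47)}
-81.12229175797226 [-0.66221032  0.65745735  0.53240907]
```

servo_tool:
  rows:
    - [0, 0, 0.05, 0, 0, 0.002, 5]
    - [0, 0, 0.08, 0, 0, 0.002, 5]
    - [0, 0, 0.08, 0, 0, 0.002, 5]

```text
t: 25.0
ee_pos: [598.1, -267.1, 64.5]
orientation: [3.137, 0.056, 0.008]
ft_force: [-1.9, -2.3, 9.5]
width: 13.3
grasp_force: 34.0
```

```bash
python3 - <<'E'
from h import *
o=obs();print(yaw(),o['moment'])
E
```

```text
{'t': np.float64(25.0), 'qpos': array([-0.438,  0.661,  1.646, -0.002,  0.828,  1.099]), 'ee_pos': array([ 598.109, -267.092,   64.468]), 'orientation': array([3.137, 0.056, 0.008]), 'ft_force': array([-1.919, -2.252,  9.454]), 'width': np.float64(13.324), 'grasp_force': np.float64(33.988)}
-87.95374988757521 [-0.50524238  0.59557542  0.92807125]
```

servo_tool:
  rows:
    - [0, 0, 0, 0, 0, 0, 34]
    - [0, 0, 0, 0, 0, 0, 34]
    - [0, 0, 0, 0, 0, -0.15, 34]
    - [0, 0, 0, 0, 0, -0.35, 34]
    - [0, 0, 0, -0.3, 0, -0.42, 34]
    - [0, 0, 0, -0.6, 0, -0.42, 34]
    - [0, 0, 0, -0.7, 0, -0.42, 34]
    - [0, 0, 0, -0.7, 0, -0.42, 34]

```text
t: 26.0
ee_pos: [456.2, -270.8, 146.2]
orientation: [3.14, 0.05, 0.004]
ft_force: [0.7, -0.4, -0.1]
width: 33.9
grasp_force: 0.0
```

```bash
python3 - <<'E'
from h import *
obs();print(yaw());snap('wrist','w7')
z=np.load('pics/w7.npz');K=z['K'];v,u=np.mgrid[0:384,0:512];x=(u-K[0,2])/K[0,0];y=(v-K[1,2])/K[1,1];r=np.hypot(x,y)+1e-9;s=np.tan(np.minimum(r,1.5))/r
d=z['d'];w=(np.stack([x*s*d,y*s*d,d],-1)-z['t'])@z['R']
m=(d>0)&(np.hypot(w[...,0]-595.5,w[...,1]+266.5)<25)&(w[...,2]>50)&(w[...,2]<100);h=np.percentile(w[...,2][m],[50,80,90,97]);print(h)
q=w[m&(w[...,2]>h[2]-6)][:,:2];c=q.mean(0);e=np.linalg.eigh(np.cov((q-c).T))[1][:,1];print(c,np.degrees(np.arctan2(e[1],e[0])))
crop('w7',0,0,512,230,'w7c',1.56)
E
```

```text
{'t': np.float64(26.0), 'qpos': array([-5.580e-01,  3.920e-01,  1.896e+00,  1.000e-03,  8.510e-01,
        9.800e-01]), 'ee_pos': array([ 456.209, -270.767,  146.181]), 'orientation': array([3.14 , 0.05 , 0.004]), 'ft_force': array([ 0.659, -0.381, -0.054]), 'width': np.float64(33.863), 'grasp_force': np.float64(0.0)}
-88.15858197480728
[75.33885024 77.09479657 77.61127739 78.17165829]
[ 594.77169491 -266.35589671] -167.9118447772515
```

View pics/w7c.png

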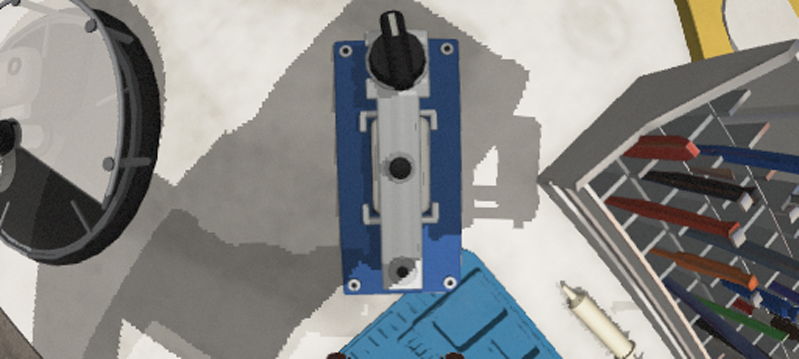

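The knob bar is at 12.1°, which matches the −1.42 stop, and its top is down about 9.5 mm, so it is tight. The strap is home over the brick at (400,168).

```bash
python3 -c "
from workcell import ctrl
print(ctrl.close_job())"
```

```text
the job is handed in; nothing more can be done
None
```

I handed the job in at about 26 s: the brick lies flat in the nest, the strap is home round the stud, and the knob was turned back until it dropped 6.4 mm, then tightened to its stop; the other repairs and the glue pen were not touched, though I took no last picture of them.

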